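# Push a ware board through the kiln props

## Task

With the fingertips, push the small wooden board that carries the freshly painted clay bowl along the bench, through the narrow gap between the two cream kiln props, until the whole board lies on the blue painted mark beyond them. Only push the board, never lift or tip it; the bowl must ride along standing on the board without being touched. Leave everything else on the bench where it stands.

Things in the scene. Friction and masses are not known exactly. Their poses are not given: they have to be found in the camera images.
- bay: two round cream kiln props fixed on the bench, each 44 mm wide and 40 mm high, axes 142 mm apart (the gap is 98 mm wide), with a blue mark painted beyond them. Origin on the bench midway between the props; x points through the gap to the mark (roughly to the robot's right, within 0.3 rad), props at y = +71 and -71 mm, z up. It stands elsewhere each time.
- mark (a point): centre of the blue painted rectangle on the bench (flat, no thickness to bump over), 130 mm beyond the line of the props; it measures 144 mm along its x (the same x as the bay's) by 126 mm along its y, so it begins 58 mm beyond the line of the props
- board: loose pale wooden board, 104 mm along its x, 90 mm along its y, 18 mm thick, 0.15 to 0.31 kg, flat on the bench before the props, up to 32 mm off the gap's middle line and turned up to 0.35 rad from it. Origin at the centre of its underside; x is the way it goes through the gap (4 mm to spare each side when straight)
- bowl: small freshly painted terracotta bowl standing loose near the middle of the board (within 10 mm), 60 mm wide at the rim, 28 mm high, its rim 46 mm above the bench; about 0.1 kg. Origin at the centre of its underside. It rides on the board by friction alone
- corner0 (a point): lower corner of the board at its +x, +y end (52 mm and 45 mm from its centre)
- corner1 (a point): lower corner of the board at its +x, -y end (52 mm and 45 mm from its centre)
- corner2 (a point): lower corner of the board at its -x, +y end (52 mm and 45 mm from its centre)
- corner3 (a point): lower corner of the board at its -x, -y end (52 mm and 45 mm from its centre)
- tumbler_dark: bystander: dark grey clay tumbler, 72 mm wide, 95 mm high; origin at the centre of its underside. Loose; leave it where it stands
- tumbler_ash: bystander: pale grey clay tumbler, 72 mm wide, 95 mm high; origin at the centre of its underside. Loose; leave it where it stands
- mug: bystander: terracotta mug, 76 mm wide plus a handle, 80 mm high; origin at the centre of its underside. Loose; leave it where it stands
- glaze_bottle: bystander: small pink bottle with a red cap, 40 mm wide, 75 mm high; origin at the centre of its underside. Loose; leave it where it stands
- round_pot: bystander: closed round terracotta pot, 54 mm wide, 38 mm high; origin at the centre of its underside. Loose; leave it where it stands
- saucer: bystander: terracotta saucer, 100 mm wide, 18 mm high; origin at the centre of its underside. Loose; leave it where it stands
- brush: bystander: brush about 150 mm long, lying on the bench; origin under its middle. Loose; leave it where it stands
There are look-alikes about, which are no part of the job. What is shaped like the board but green or pink is not meant.

How it is judged (in metres and radians):
On the way:
1. the board is between the two props (x of board in the frame of bay between -0.03 and 0.03 m and y of board in the frame of bay between -0.008 and 0.008 m), for 0.1 s.
At the end, for the whole second after the job is handed in: All four corners of the board are on the blue mark (within 1 mm of its edge at most outside), the board lies flat on the bench, the bowl stands upright on it within 28 mm of its middle, and both are at rest (x of corner0 in the frame of mark between -0.073 and 0.073 m and y of corner0 in the frame of mark between -0.064 and 0.064 m and x of corner1 in the frame of mark between -0.073 and 0.073 m and y of corner1 in the frame of mark between -0.064 and 0.064 m and x of corner2 in the frame of mark between -0.073 and 0.073 m and y of corner2 in the frame of mark between -0.064 and 0.064 m and x of corner3 in the frame of mark between -0.073 and 0.073 m and y of corner3 in the frame of mark between -0.064 and 0.064 m and height (world z) of board below 0.003 m and angle between board's own z axis and vertical below 0.05 rad and horizontal distance between bowl and board below 0.028 m and z of bowl in the frame of board above 0.014 m and angle between bowl's own z axis and vertical below 0.1 rad and linear speed of each of board, bowl below 0.01 m/s); the robot touches nothing.
It fails at once if the board is lifted or tipped up (height (world z) of board above 0.01 m or angle between board's own z axis and vertical above 0.2 rad).
It fails at once if the robot touches the freshly painted bowl (contact force between any of the arm, the fingers and bowl above 0.3 N).
It fails at once if the bowl tips over or comes off the board (angle between bowl's own z axis and vertical above 0.4 rad or z of bowl in the frame of board below 0.01 m).
It fails at once if another thing on the bench is moved by more than 20 mm (distance of any of tumbler_dark, tumbler_ash, mug, glaze_bottle, round_pot, saucer, brush from where it was at the start of the episode above 0.02 m).
It also fails if it takes over 64 s, if anything falls off the work surface, if the arm or the gripper's body presses on something with over 40 N, if the wrist force passes 120 N, or if a joint passes its speed limit or range.

## Robot

A 6-joint arm with a two-finger parallel gripper is mounted at the origin on the work surface. World frame = base frame: x ahead of the robot, y to its left, z up, the work surface at z = 0. Lengths are in mm, angles in rad, forces in N, time in s.
With the tool pointing down it reaches from about 375 to 900 mm from the base axis. Payload 3.1 kg.
Tool frame: the origin (TCP) lies at the very end of the fingers, on their centre line; the grasp point (between the pads) lies arm.pinch_z behind it (arm.pinch_z is the distance from the TCP to the grasp point, in mm); x points along the fingers, y is the direction in which the jaws open and shut, and the axes are right-handed (so a half turn about x gives the same grasp; the last joint's range is limited). The gripper opens to 87 mm and grips with 3 to 60 N. Pads are 19 mm wide; open, the fingers measure 117 mm over their backs; the gripper's body (75 mm by 190 mm) begins 51 mm behind the grasp point.
Start: joints at [1.008, 0.527, 1.433, -0, 1.181, -0.178], TCP at [233.987, 579.523, 222.548] pointing down, gripper open.
Joint ranges: [-3.08, 3.08], [-0.75, 2.2], [0.22, 2.44], [-1.43, 4.57], [0, 2.65], [-2.85, 2.85]. Speed limits (rad/s): [2.79, 2.79, 3.14, 3.14, 3.14, 3.14].

## Interface

Orientations are given as a unit quaternion [w, x, y, z].
In Python, from plant import arm gives the robot as it stands.
- The arm moves only by the tool play_rows, never from a script. Its argument "motion" is a list of rows, each a list of 7 numbers: the opening, from -1 (shut) to 1 (fully open), so that 0 is half open, then the shift along the tool's x, y, z in mm, then the turn, a rotation vector about the tool's x, y, z in degrees. A call has 1 to 20 rows; each row shifts and turns the pose as measured when the row begins, along the tool's axes as they then stand; what a row does not reach is not made up. A row lasts 1/10 s, in which the tool goes at most 50 mm and 8.59 degrees, less where a joint would pass 70% of its speed; a pose out of reach is approached as far as the arm can. A call with a gripper value outside its range is refused whole. The fingers move at their own pace and stop on an object; "newtons" is the grip in N (left out, the last holds). Time passes only in rows, so rows that do not move let the fingers close. It gives the time, the measured TCP pose, the force and the opening at its end, in the units of the state.
- arm.get_state(): the state, without advancing time (a new reading comes with each control period).
- arm.get_image(name): name is "side" or "top" or "wrist"; returns a dict with "color" (420x560x3 uint8, blue, green, red), "camera_matrix" (3x3 intrinsics, pixels), "position" and "rotation" of the camera in the world; the wrist camera has in their place "mount" (4x4, takes a point from camera to tool coordinates, whose origin is the TCP and whose axes are the tool frame's). Camera axes: x right, y down, z forward; pixel columns grow to the right and rows downward; lengths in mm; the calibration is good to about 2 mm. A picture is of the moment at which its call begins: read the wrist's pose just before it. There is no depth.
- arm.close_job(): hands the job in, once; it reports no verdict.
The state is a dict: "time_s": time; "q": joint angles; "qd": joint speeds; "joint_torque": joint torques, N m; "tcp_pos": TCP position; "eef_rot": TCP orientation; "contact_force": force on the tool from outside, world axes, zero at the start; "torque": the same for the moment, N m; "finger_gap": opening from 0.0 (shut) to 1.0 (fully open).
Only numpy, scipy, OpenCV 4.12 (cv2) and the standard library are available. Lean on these libraries where they do the work, as an engineer would, in place of code of your own. Each camera call takes 0.05 s, during which the arm holds its last target.

## Working session

There is one attempt and no reset: what is moved stays moved. The work goes in short steps, Python scripts to look and compute and a tool call to move; the robot and the scene stay as the last step left them, time stands still between calls to the robot, and variables do not carry over. Pictures are saved under pics/ and viewed, and the job is handed in when it is done.

Besides the shell and the picture viewer there is one more tool, called after "Emit:" by a JSON object that holds its "op" and its "data". play_rows: Moves the arm, as the interface text tells. Its arguments: {"type":"object","properties":{"motion":{"type":"array","items":{"type":"array","items":{"type":"number"}}},"newtons":{"type":"number"}},"required":["motion"]}

```bash
mkdir -p pics; ls
python3 - <<'E'
from plant import arm
import cv2
s=arm.get_state();print({k:s[k] for k in s});print(arm.pinch_z)
for n in("top","side"):
    d=arm.get_image(n);cv2.imwrite(f"pics/{n}0.png",d["color"]);print(n,d["camera_matrix"],d["position"],d["rotation"])
E
```

```text
pics
{'time_s': 0.0, 'q': array([ 1.00847321e+00,  5.28468621e-01,  1.43391557e+00, -2.23261061e-05,
        1.18138233e+00, -1.78487674e-01]), 'qd': array([-0.00010884,  0.00017318,  0.00047938,  0.00039477,  0.00022817,
        0.00075786]), 'joint_torque': array([ 3.97762669e-04, -4.40035415e+01, -1.76593602e+01,  6.34257286e-02,
        5.80510427e-02, -1.64166040e-04]), 'tcp_pos': array([233.62129032, 578.89888743, 221.56590654]), 'eef_rot': array([ 0.69385323,  0.13415267,  0.69439606, -0.13559086]), 'contact_force': array([ 0.71270825,  0.75143429, -0.83613242]), 'torque': array([ 0.0045235 , -0.0477446 , -0.03682726]), 'finger_gap': 1.0023586137065077}
18.700000000000003
top [[513.87872261   0.         275.39646785]
 [  0.         513.87872261 198.97468361]
 [  0.           0.           1.        ]] [ 332.0799364    48.4000674  1230.11426568] [-0.0572851   0.70925627 -0.69897683  0.07145176]
side [[479.16292274   0.         272.40435036]
 [  0.         479.16292274 204.02344665]
 [  0.           0.           1.        ]] [  16.8736645  -600.86699016  514.89371497] [-0.47924076  0.80432511 -0.30026484  0.18229219]
```

View pics/top0.png

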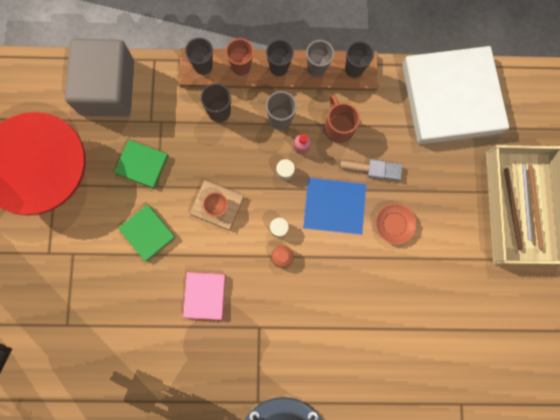

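View pics/side0.png

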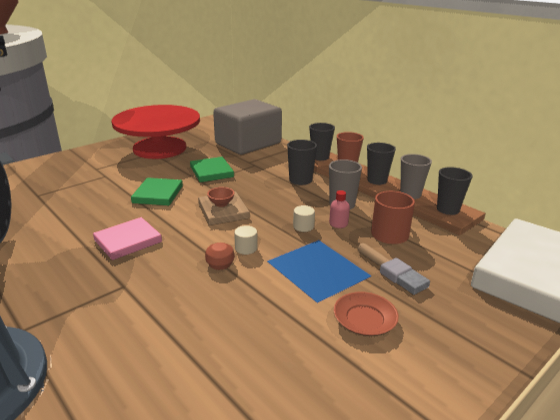

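```bash
cat > h.py <<'E'
import numpy as np,cv2
from scipy.spatial.transform import Rotation as R
def rot(q):
    q=np.asarray(q)
    return q if q.shape==(3,3) else R.from_quat([q[1],q[2],q[3],q[0]]).as_matrix()
def ray(d,uv):
    K=d["camera_matrix"];return rot(d["rotation"])@np.linalg.inv(K)@np.array([uv[0],uv[1],1.])
def back(d,uv,z):
    r=ray(d,uv);p=np.array(d["position"]);return p+r*(z-p[2])/r[2]
def proj(d,P):
    P=np.atleast_2d(P);c=(P-d["position"])@rot(d["rotation"]);c=c@d["camera_matrix"].T;return c[:,:2]/c[:,2:]
E
python3 - <<'E'
from plant import arm
from h import *
d=arm.get_image("top")
print(proj(d,[[0,0,0],[500,0,0],[500,200,0],[234,579,222]]))
im=d["color"]
def crop(n,im,x0,y0,x1,y1,k):
    c=cv2.resize(im[y0:y1,x0:x1],None,fx=k,fy=k,interpolation=cv2.INTER_CUBIC)
    for x in range(x0,x1,10):
        cv2.putText(c,str(x),((x-x0)*k,8),0,.3,(255,255,255),1);cv2.line(c,((x-x0)*k,10),((x-x0)*k,14),(255,255,255),1)
    for y in range(y0,y1,10):
        cv2.putText(c,str(y),(0,(y-y0)*k),0,.3,(255,255,255),1)
    cv2.imwrite(f"pics/{n}.png",c)
crop("c1",im,185,150,305,240,6); crop("c2",im,265,140,375,250,5)
s=arm.get_image("side")
crop("c3",s["color"],180,170,380,310,4)
E
```

```text
[[283.44564266 444.78651231]
 [285.47699988 223.20143855]
 [202.45643295 221.92027862]
 [-19.60217548 343.19355707]]
```

View pics/c1.png

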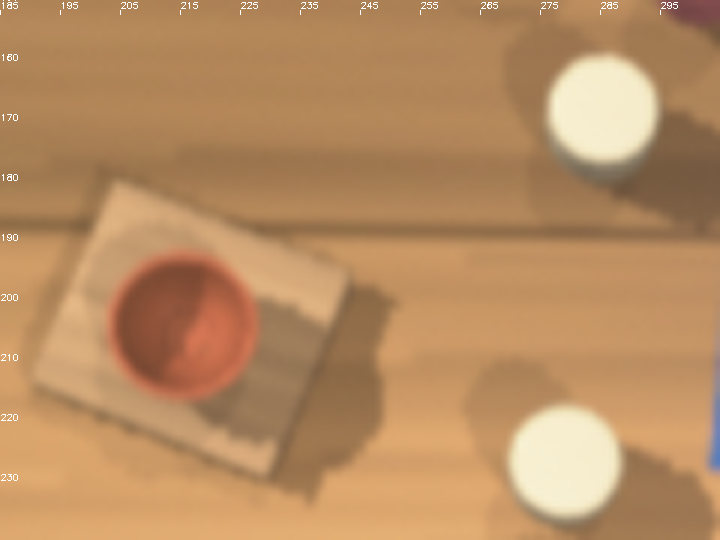

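View pics/c2.png

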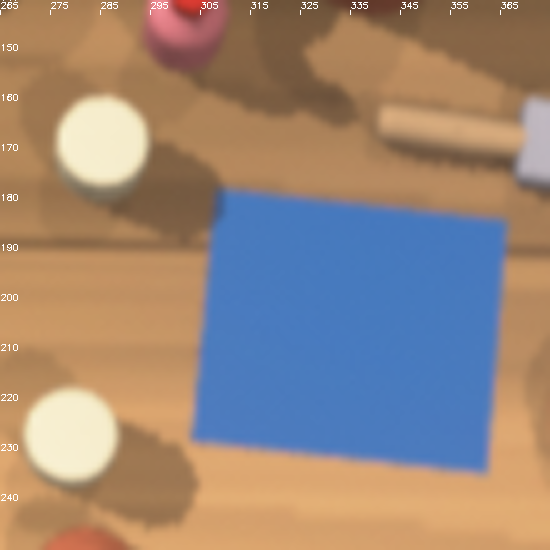

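View pics/c3.png

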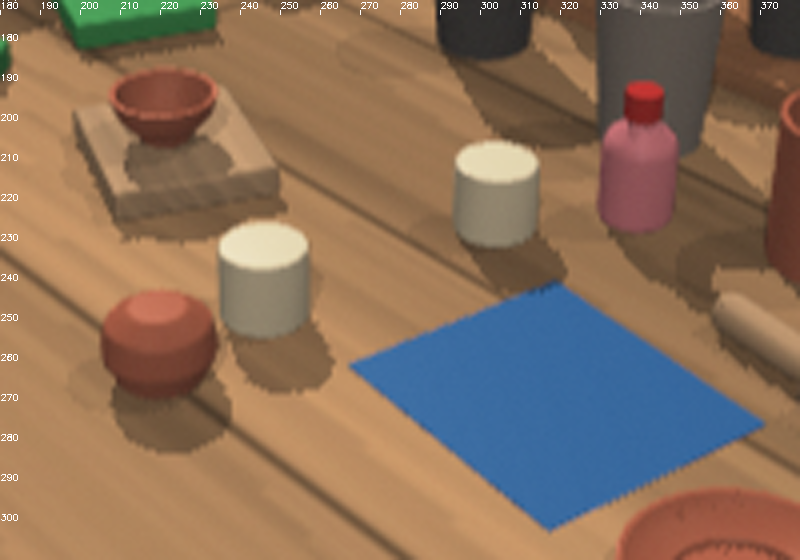

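```bash
cat > scene.py <<'E'
from h import *
def frame(d):
    m=np.array([back(d,p,0)[:2] for p in [(309,177.4),(366.4,183.8),(362.4,234.6),(303.4,228)]])
    return m
E
python3 - <<'E'
from plant import arm
from h import *
d=arm.get_image("top")
b=np.array([back(d,p,18)[:2] for p in [(204.2,180.),(243.3,195.3),(230,229.7),(190.8,214.2)]])
m=np.array([back(d,p,0)[:2] for p in [(309,177.4),(366.4,183.8),(362.4,234.6),(303.4,228)]])
p=np.array([back(d,q,40)[:2] for q in [(285.3,168),(279.3,227)]])
def desc(n,c):
    print(n,c.round(1).tolist(),c.mean(0).round(1),[np.linalg.norm(c[i]-c[(i+1)%4]).round(1) for i in range(4)])
    v=(c[1]-c[0]+c[2]-c[3]);print("ang",np.arctan2(v[1],v[0]))
desc("board",b);desc("mark",m)
print("props",p,p.mean(0),np.linalg.norm(p[0]-p[1]));w=p[0]-p[1];ax=np.array([w[1],-w[0]]);print(np.arctan2(ax[1],ax[0]))
print("mark-props",m.mean(0)-p.mean(0),np.linalg.norm(m.mean(0)-p.mean(0)), np.arctan2(*(m.mean(0)-p.mean(0))[::-1]))
# bowl rim
print("bowl",back(d,(215.6,204),46))
for n,px,z in [("pot",(282,256),25),("bottle",(303,143),60),("saucer",(397,225),18),("g1",(142,163),18),("g2",(147,233),18),("pink",(204,296),18),("brush",(372,169),5),("ash",(281,107),95),("dark",(217,102),95),("mug",(342,122),80)]: print(n,back(d,px,z).round())
E
```

```text
board [[599.4, 197.5], [563.4, 102.6], [480.0, 132.0], [515.6, 226.1]] [539.6 164.5] [np.float64(101.5), np.float64(88.5), np.float64(100.6), np.float64(88.5)]
ang -1.932685594930161
mark [[614.3, -56.8], [600.7, -198.1], [475.2, -185.9], [489.0, -43.4]] [ 544.8 -121. ] [np.float64(141.9), np.float64(126.1), np.float64(143.2), np.float64(126.1)]
ang -1.667320546277995
props [[627.13194788   3.20235746]
 [485.38448774  15.90746834]] [556.25821781   9.5549129 ] 142.31571346593896
-1.660189463567914
mark-props [ -11.45558739 -130.59976669] 131.10121869231187 -1.6582876214586177
bowl [536.35130518 165.36537661  46.        ]
pot [419.   8.  25.]
bottle [684. -37.  60.]
saucer [ 497. -266.   18.]
g1 [639. 349.  18.]
g2 [469. 327.  18.]
pink [325. 188.  18.]
brush [ 637. -212.    5.]
ash [759.  17.  95.]
dark [768. 165.  95.]
mug [ 731. -127.   80.]
```

```bash
cat >> h.py <<'E'
O=np.array([556.3,9.6]);TH=-1.6605
EX=np.array([np.cos(TH),np.sin(TH)]);EY=np.array([-EX[1],EX[0]])
def b2w(x,y): return O+x*EX+y*EY
def w2b(p): v=np.asarray(p)[:2]-O; return np.array([v@EX,v@EY])
def plan(s,xb,yb,z,jaw):
    """jaw: angle of tool y in bay frame (rad, mod pi). print tool-axis shift and turn"""
    M=rot(s["eef_rot"]);
    print("bay now",w2b(s["tcp_pos"]).round(1),"z",s["tcp_pos"][2].round(1),"jaw now",round(np.arctan2(M[1,1],M[0,1])-TH,3),"tilt",M[:,0].round(3),"q",s["q"].round(2),"gap",round(s["finger_gap"],2),"F",s["contact_force"].round(1),"t",s["time_s"])
    p=np.append(b2w(xb,yb),z);sh=M.T@(p-s["tcp_pos"])
    for k in (0,np.pi):
        a=jaw+TH+k
        T=np.column_stack([[0,0,-1],[np.cos(a),np.sin(a),0],np.cross([0,0,-1],[np.cos(a),np.sin(a),0])])
        rv=R.from_matrix(M.T@T).as_rotvec(degrees=True)
        print("shift",sh.round(1),"turn deg",rv.round(1),"world p",p.round(1))
    print("bay x in tool",(M.T@np.append(EX,0)).round(3),"bay y in tool",(M.T@np.append(EY,0)).round(3))
E
python3 - <<'E'
from plant import arm
from h import *
plan(arm.get_state(),-145,-125,120,0)
plan(arm.get_state(),-145,-125,120,np.pi/2)
E
```

```text
bay now [-538.5 -372.2] z 222.1 jaw now 2.848 tilt [-0.001 -0.001 -1.   ] q [ 1.01  0.53  1.43 -0.    1.18 -0.18] gap 1.0 F [-0.7 -0.7 -0.4] t 0.25
shift [ 102.3 -304.8  350.7] turn deg [1.631e+02 1.000e-01 0.000e+00] world p [444.8 165.2 120. ]
shift [ 102.3 -304.8  350.7] turn deg [-16.9  -0.    0.1] world p [444.8 165.2 120. ]
bay x in tool [ 0.001 -0.957  0.29 ] bay y in tool [-0.     0.29   0.957]
bay now [-538.5 -372.2] z 222.1 jaw now 2.848 tilt [-0.001 -0.001 -1.   ] q [ 1.01  0.53  1.43 -0.    1.18 -0.18] gap 1.0 F [-0.7 -0.7 -0.4] t 0.25
shift [ 102.3 -304.8  350.7] turn deg [73.1  0.   0.1] world p [444.8 165.2 120. ]
shift [ 102.3 -304.8  350.7] turn deg [-1.069e+02 -1.000e-01  0.000e+00] world p [444.8 165.2 120. ]
bay x in tool [ 0.001 -0.957  0.29 ] bay y in tool [-0.     0.29   0.957]
```

Emit:
{"op": "play_rows", "data": {"motion": [[0.3,0,0,0,-8.5,0,0],[0.3,0,0,0,-8.4,0,0],[0.3,0,-36,22.5,0,0,0],[0.3,0,-36,22.5,0,0,0],[0.3,0,-36,22.5,0,0,0],[0.3,0,-36,22.5,0,0,0],[0.3,0,-36,22.5,0,0,0],[0.3,0,-36,22.5,0,0,0],[0.3,0,-36,22.5,0,0,0],[0.3,0,-36,22.5,0,0,0],[0.3,0,-36,22.5,0,0,0],[0.3,0,0,0,0,0,0],[0.3,0,0,0,0,0,0]]}}

```text
time_s: 1.55
tcp_pos: [418.8, 230.6, 221.2]
eef_rot: [0.708, 0.027, 0.705, -0.025]
contact_force: [-0.0, -0.2, 0.4]
finger_gap: 0.648
```

Run:
```python
from plant import arm
from h import *
plan(arm.get_state(),-138,-125,80,0)
```

```text
bay now [-207.8 -156.8] z 221.2 jaw now 3.158 tilt [ 0.004  0.002 -1.   ] q [ 0.27  0.33  1.8   0.    1.01 -1.23] gap 0.65 F [-0.  -0.2  0.4] t 1.55
shift [141.2 -70.7  30.1] turn deg [-179.1    0.2    0.3] world p [444.2 158.2  80. ]
shift [141.2 -70.7  30.1] turn deg [ 0.9  0.2 -0.2] world p [444.2 158.2  80. ]
bay x in tool [-0.003 -1.    -0.016] bay y in tool [ 0.004 -0.016  1.   ]
```

Emit:
{"op": "play_rows", "data": {"motion": [[0.3,20,-24,10,0.9,0,0],[0.3,40,-24,10,0,0,0],[0.3,40,-23,10,0,0,0],[0.3,40,0,0,0,0,0],[0.3,30,0,0,0,0,0],[0.3,20,0,0,0,0,0],[0.3,10,0,0,0,0,0],[0.3,0,0,0,0,0,0]]}}

```text
time_s: 2.35
tcp_pos: [448.4, 166.6, 17.0]
eef_rot: [0.712, 0.03, 0.701, -0.024]
contact_force: [-1.1, 0.2, -0.5]
finger_gap: 0.651
```

Run:
```python
from plant import arm
from h import *
s=arm.get_state()
plan(s,-138,-107,6,0)
d=arm.get_image("top");cv2.imwrite("pics/t1.png",cv2.resize(d["color"][120:300,150:390],None,fx=3.3,fy=3.3,interpolation=2))
s=arm.get_image("side");cv2.imwrite("pics/s1.png",cv2.resize(s["color"][120:320,120:380],None,fx=3,fy=3,interpolation=2))
```

```text
bay now [-146.7 -121.5] z 17.0 jaw now 3.155 tilt [ 0.016  0.008 -1.   ] q [ 0.12  0.7   1.96  0.01  0.46 -1.39] gap 0.65 F [-1.1  0.2 -0.5] t 2.35
shift [11.1 -9.  14.2] turn deg [-179.2    0.8    1.4] world p [462.1 156.6   6. ]
shift [11.1 -9.  14.2] turn deg [ 0.8  0.9 -0.5] world p [462.1 156.6   6. ]
bay x in tool [-0.009 -1.    -0.013] bay y in tool [ 0.016 -0.013  1.   ]
```

View pics/t1.png

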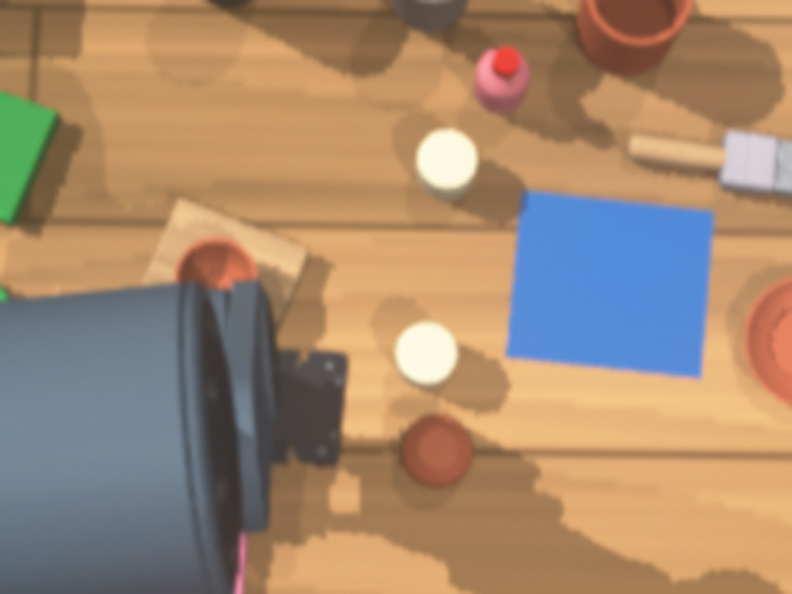

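View pics/s1.png

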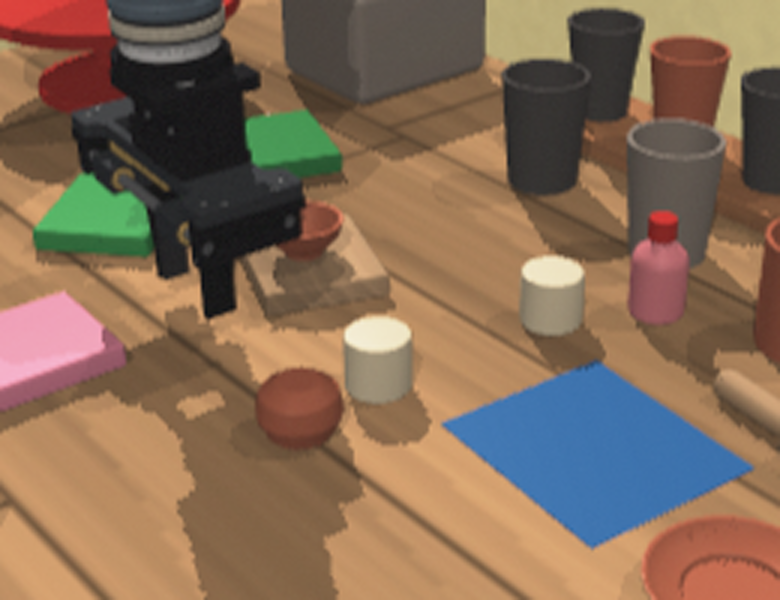

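Emit:
{"op": "play_rows", "data": {"motion": [[0.3,4,2,6,0.8,0.9,-0.5],[0.3,3,2,6,0,0,0],[0.3,0,1,4,0,0,0],[0.3,0,0,4,0,0,0],[0.3,0,0,4,0,0,0],[0.3,0,0,4,0,0,0],[0.3,0,0,4,0,0,0],[0.3,0,0,0,0,0,0]]}}

```text
time_s: 3.25
tcp_pos: [482.6, 169.8, 16.4]
eef_rot: [0.708, 0.032, 0.705, -0.031]
contact_force: [-0.1, -0.2, -0.0]
finger_gap: 0.647
```

Run:
```python
from plant import arm
from h import *
s=arm.get_state()
plan(s,-152,-54.5,10,0)
d=arm.get_image("top");cv2.imwrite("pics/t2.png",cv2.resize(d["color"][150:270,150:330],None,fx=4,fy=4,interpolation=2))
```

```text
bay now [-153.   -87.7] z 16.4 jaw now 3.142 tilt [ 0.005  0.001 -1.   ] q [ 0.12  0.72  1.87  0.    0.55 -1.36] gap 0.65 F [-0.1 -0.2 -0. ] t 3.25
shift [ 6.6 -1.  33.2] turn deg [-1.8e+02  1.0e-01  4.0e-01] world p [515.6 165.9  10. ]
shift [ 6.6 -1.  33.2] turn deg [ 0.   0.3 -0.1] world p [515.6 165.9  10. ]
bay x in tool [-0.002 -1.    -0.001] bay y in tool [ 0.005 -0.001  1.   ]
```

View pics/t2.png

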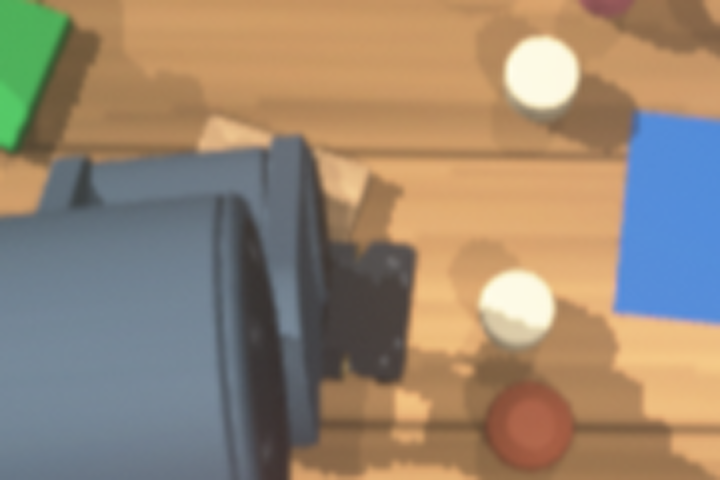

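Run:
```python
from plant import arm
from h import *
s=arm.get_state()
p=s["tcp_pos"];M=rot(s["eef_rot"])
w=arm.get_image("wrist");cv2.imwrite("pics/w2.png",w["color"]);print(w["mount"],w["camera_matrix"])
d=arm.get_image("side");cv2.imwrite("pics/s2.png",cv2.resize(d["color"][150:270,160:320],None,fx=5,fy=5,interpolation=2))
```

```text
[[ 1.91028706e-04 -2.90537196e-01  9.56863680e-01 -1.62313122e+02]
 [ 9.99998793e-01 -1.42014905e-03 -6.30847018e-04 -3.45383953e-01]
 [ 1.54217357e-03  9.56862645e-01  2.90536574e-01 -8.00531268e+01]
 [ 0.00000000e+00  0.00000000e+00  0.00000000e+00  1.00000000e+00]] [[323.96412718   0.         279.72114758]
 [  0.         323.96412718 208.72132904]
 [  0.           0.           1.        ]]
```

View pics/s2.png

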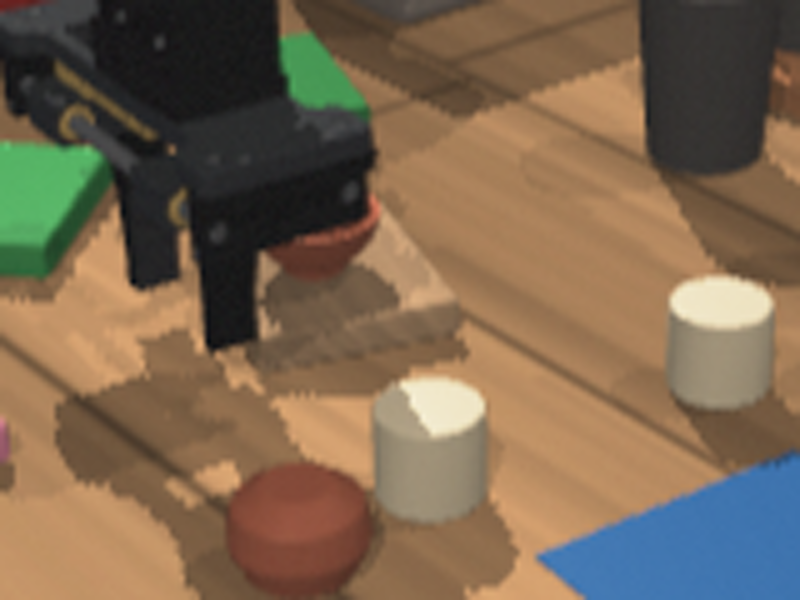

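View pics/w2.png

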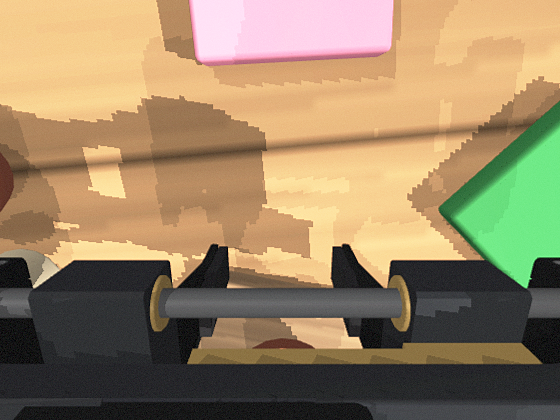

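Emit:
{"op": "play_rows", "data": {"motion": [[0.3,4,0,0,0,0,0],[0.3,4,0,0,0,0,0],[0.3,0,0,0,0,0,0]]}}

```text
time_s: 3.7
tcp_pos: [482.5, 170.2, 7.9]
eef_rot: [0.708, 0.032, 0.704, -0.031]
contact_force: [-0.6, 0.8, 0.1]
finger_gap: 0.652
```

Emit:
{"op": "play_rows", "data": {"motion": [[0.3,0,0,3,0,0,0],[0.3,0,0,3,0,0,0],[0.3,0,0,3,0,0,0],[0.3,0,0,3,0,0,0],[0.3,0,0,3,0,0,0],[0.3,0,0,3,0,0,0],[0.3,0,0,0,0,0,0]]}}

```text
time_s: 4.4
tcp_pos: [497.6, 167.6, 7.1]
eef_rot: [0.705, 0.031, 0.708, -0.032]
contact_force: [-1.5, 0.5, -0.2]
finger_gap: 0.648
```

Run:
```python
from plant import arm
from h import *
s=arm.get_state()
plan(s,-152,-54.5,8,0)
d=arm.get_image("top");cv2.imwrite("pics/t3.png",cv2.resize(d["color"][150:250,180:320],None,fx=5,fy=5,interpolation=2))
d=arm.get_image("side");cv2.imwrite("pics/s3.png",cv2.resize(d["color"][150:270,160:320],None,fx=5,fy=5,interpolation=2))
```

```text
bay now [-152.1  -72.7] z 7.1 jaw now 3.142 tilt [-0.004 -0.    -1.   ] q [ 0.11  0.75  1.83  0.    0.57 -1.37] gap 0.65 F [-1.5  0.5 -0.2] t 4.4
shift [-1.  -0.1 18.2] turn deg [-180.    -0.    -0.3] world p [515.6 165.9   8. ]
shift [-1.  -0.1 18.2] turn deg [ 0.  -0.2  0. ] world p [515.6 165.9   8. ]
bay x in tool [ 0.001 -1.    -0.001] bay y in tool [-0.004 -0.001  1.   ]
```

View pics/s3.png

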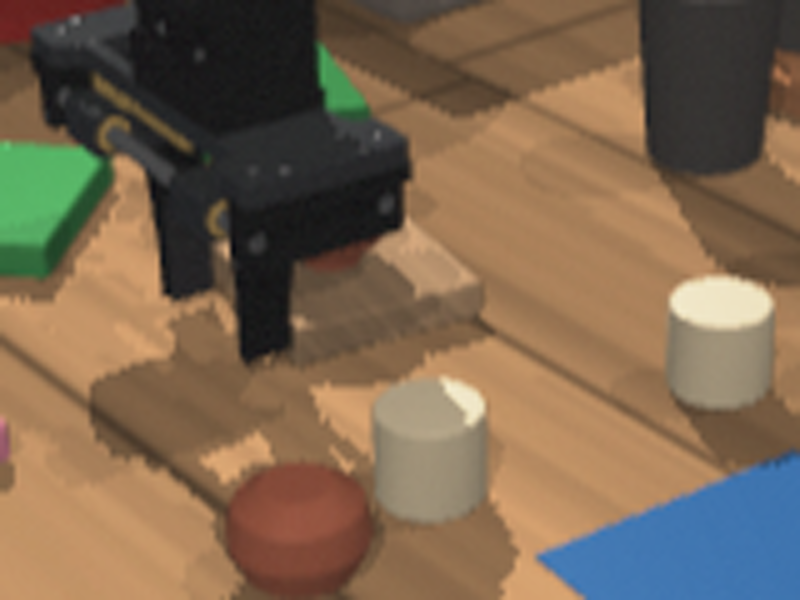

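View pics/t3.png

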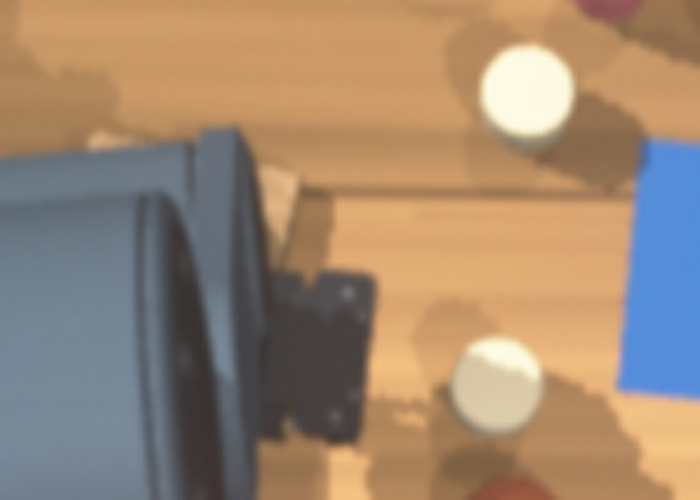

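Emit:
{"op": "play_rows", "data": {"motion": [[0.3,-0.5,0,3,0,0,0],[0.3,-0.5,0,3,0,0,0],[0.3,0,0,3,0,0,0],[0.3,0,0,3,0,0,0],[0.3,0,0,3,0,0,0],[0.3,0,0,3,0,0,0],[0.3,0,0,0,0,0,0]]}}

```text
time_s: 5.2
tcp_pos: [515.7, 166.4, 8.1]
eef_rot: [0.704, 0.031, 0.709, -0.031]
contact_force: [-0.8, -0.2, -0.8]
finger_gap: 0.645
```

Run:
```python
from plant import arm
from h import *
s=arm.get_state()
plan(s,-152,-54.5,8,0)
d=arm.get_image("side");cv2.imwrite("pics/s4.png",cv2.resize(d["color"][150:270,160:320],None,fx=5,fy=5,interpolation=2))
d=arm.get_image("top");cv2.imwrite("pics/t4.png",cv2.resize(d["color"][150:250,180:320],None,fx=5,fy=5,interpolation=2))
```

```text
bay now [-152.5  -54.5] z 8.1 jaw now 3.143 tilt [-0.006 -0.    -1.   ] q [ 0.11  0.76  1.78  0.    0.61 -1.38] gap 0.64 F [-0.8 -0.2 -0.8] t 5.2
shift [ 0.1 -0.5  0. ] turn deg [-1.799e+02 -1.000e-01 -5.000e-01] world p [515.6 165.9   8. ]
shift [ 0.1 -0.5  0. ] turn deg [ 0.1 -0.3  0. ] world p [515.6 165.9   8. ]
bay x in tool [ 0.001 -1.    -0.002] bay y in tool [-0.006 -0.002  1.   ]
```

View pics/s4.png

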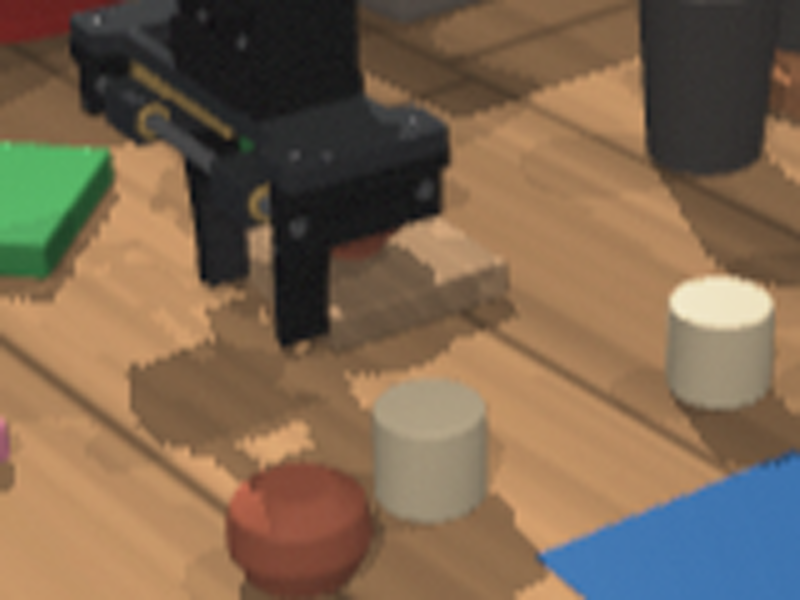

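View pics/t4.png

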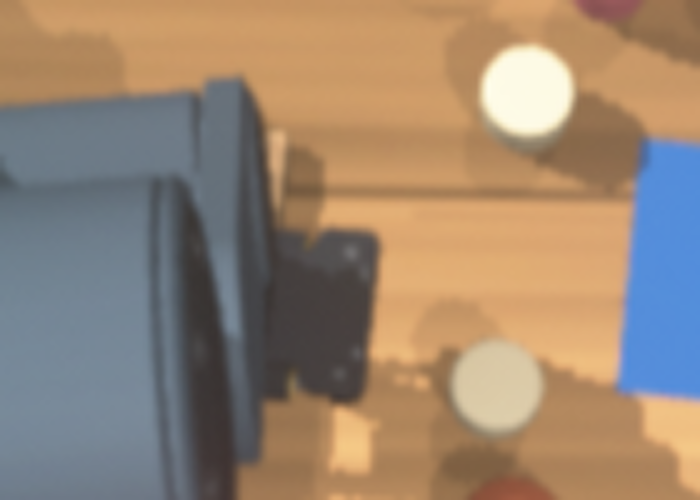

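Emit:
{"op": "play_rows", "data": {"motion": [[0.0,0,0,-8,0,0,0],[0.0,0,0,-10,0,0,0],[0.0,0,0,-10,0,0,0],[0.0,-30,0,0,0,0,0],[0.0,-45,0,0,0,0,0],[0.0,-45,20,0,0,0,0],[0.0,0,33,0,0,0,0],[0.0,0,30,28,0,0,0],[0.0,0,20,28,0,0,0],[0.0,0,0,28,8.5,0,0],[0.0,0,0,0,8.5,0,0],[0.0,0,0,0,8.5,0,0],[0.0,0,0,0,8.5,0,0],[0.0,0,0,0,8.5,0,0],[0.0,0,0,0,8.5,0,0],[0.0,0,0,0,8.5,0,0],[0.0,0,0,0,8.5,0,0],[0.0,0,0,0,8.5,0,0],[0.0,0,0,0,8.5,0,0],[0.0,0,0,0,5,0,0]]}}

```text
time_s: 7.3
tcp_pos: [570.7, 270.3, 130.7]
eef_rot: [0.47, 0.529, 0.471, -0.527]
contact_force: [0.2, -0.4, 0.1]
finger_gap: 0.498
```

Run:
```python
from plant import arm
from h import *
s=arm.get_state()
plan(s,-240,0,100,np.pi/2)
d=arm.get_image("top");cv2.imwrite("pics/t5.png",cv2.resize(d["color"][150:250,180:320],None,fx=5,fy=5,interpolation=2))
```

```text
bay now [-261.    -9.1] z 130.7 jaw now 1.547 tilt [ 0.002  0.003 -1.   ] q [0.26 0.64 1.5  0.   1.   0.38] gap 0.5 F [ 0.2 -0.4  0.1] t 7.3
shift [30.7  9.5 20.8] turn deg [-1.4 -0.2 -0.1] world p [577.8 248.6 100. ]
shift [30.7  9.5 20.8] turn deg [ 1.786e+02 -1.000e-01  3.000e-01] world p [577.8 248.6 100. ]
bay x in tool [-0.003  0.024  1.   ] bay y in tool [ 0.001  1.    -0.024]
```

View pics/t5.png

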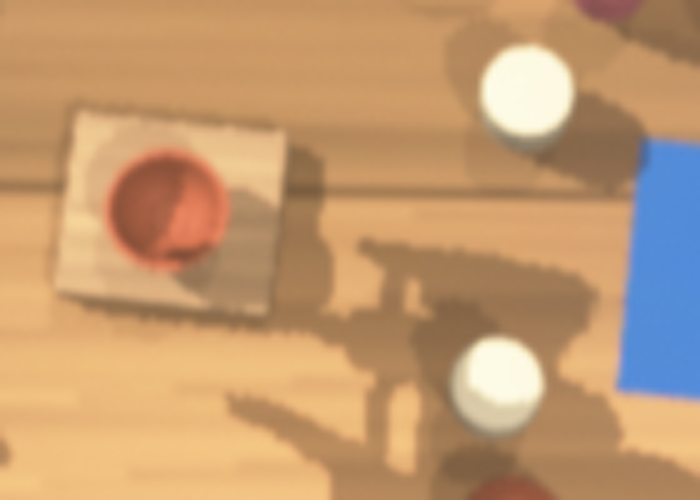

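```bash
cat >> h.py <<'E'
def board(d,px):
    c=np.array([w2b(back(d,p,18)) for p in px]);v=c[1]-c[0]+c[2]-c[3]
    u=c[0]-c[3]+c[1]-c[2]
    print(c.round(1).tolist(),"centre",c.mean(0).round(1),"ang",np.arctan2(v[1],v[0]).round(3),"ang2",np.arctan2(-u[0],u[1]).round(3),[np.linalg.norm(c[i]-c[(i+1)%4]).round(1) for i in range(4)])
E
python3 - <<'E'
from plant import arm
from h import *
d=arm.get_image("top")
board(d,[(180+x/5,150+y/5) for x,y in [(75,108),(285,132),(268,317),(55,290)]])
print("bowl",w2b(back(d,(180+167/5,150+210/5),46)))
print("props",[w2b(back(d,(180+x/5,150+y/5),40)) for x,y in [(527,90),(497,381)]])
E
```

```text
[[-215.7, 44.3], [-113.6, 43.3], [-111.2, -47.3], [-213.5, -45.1]] centre [-163.5   -1.2] ang -0.016 ang2 0.025 [np.float64(102.1), np.float64(90.7), np.float64(102.3), np.float64(89.4)]
bowl [-161.98011516   -6.0382655 ]
props [array([ 0.26362198, 71.14589036]), array([  0.11343422, -69.30151662])]
```

Emit:
{"op": "play_rows", "data": {"motion": [[0.0,20,9,20,-1.4,0,0],[0.0,40,0,0,0,0,0],[0.0,35,0,0,0,0,0],[0.0,20,0,0,0,0,0],[0.0,6,0,0,0,0,0],[0.0,0,0,0,0,0,0]]}}

```text
time_s: 8.0
tcp_pos: [578.6, 250.3, 8.0]
eef_rot: [0.483, 0.52, 0.482, -0.514]
contact_force: [-0.1, 0.1, -0.7]
finger_gap: 0.502
```

Run:
```python
from plant import arm
from h import *
s=arm.get_state()
plan(s,-225,0,8,np.pi/2)
```

```text
bay now [-241.7    0.7] z 8.0 jaw now 1.592 tilt [ 0.009  0.004 -1.   ] q [0.23 0.82 1.56 0.   0.75 0.3 ] gap 0.5 F [-0.1  0.1 -0.7] t 8.0
shift [-0.1 -1.  16.7] turn deg [ 1.2 -0.3 -0.5] world p [576.5 233.7   8. ]
shift [-0.1 -1.  16.7] turn deg [-178.8    0.7   -0.5] world p [576.5 233.7   8. ]
bay x in tool [-0.005 -0.021  1.   ] bay y in tool [0.008 1.    0.021]
```

Emit:
{"op": "play_rows", "data": {"motion": [[0.0,0,0,4,1.2,-0.3,-0.5],[0.0,0,0,4,0,0,0],[0.0,0,0,3,0,0,0],[0.0,0,0,3,0,0,0],[0.0,0,0,3,0,0,0],[0.0,0,0,3,0,0,0],[0.0,0,0,3,0,0,0],[0.0,0,0,3,0,0,0],[0.0,0,0,3,0,0,0],[0.0,0,0,3,0,0,0],[0.0,0,0,3,0,0,0],[0.0,0,0,3,0,0,0],[0.0,0,0,0,0,0,0]]}}

```text
time_s: 9.3
tcp_pos: [578.7, 211.7, 13.4]
eef_rot: [0.478, 0.526, 0.476, -0.519]
contact_force: [0.6, 0.8, -1.9]
finger_gap: 0.496
```

Run:
```python
from plant import arm
from h import *
s=arm.get_state()
plan(s,-175,0,8,np.pi/2)
d=arm.get_image("top");cv2.imwrite("pics/t6.png",cv2.resize(d["color"][150:250,180:320],None,fx=5,fy=5,interpolation=2))
```

```text
bay now [-203.3    4.2] z 13.4 jaw now 1.57 tilt [ 0.009  0.004 -1.   ] q [0.17 0.8  1.6  0.   0.73 0.26] gap 0.5 F [ 0.6  0.8 -1.9] t 9.3
shift [ 5.2 -4.2 28.3] turn deg [-0.  -0.3 -0.5] world p [572.  183.9   8. ]
shift [ 5.2 -4.2 28.3] turn deg [180.   -0.8   0.5] world p [572.  183.9   8. ]
bay x in tool [-0.005  0.001  1.   ] bay y in tool [ 0.009  1.    -0.001]
```

View pics/t6.png

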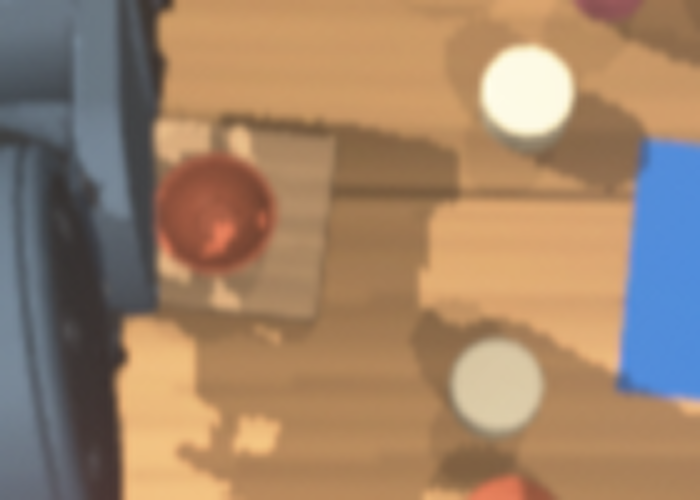

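```bash
cat >> h.py <<'E'
def front(d,a,b):
    A,B=[w2b(back(d,p,18)) for p in (a,b)];m=(A+B)/2;u=A-B
    print("front",A.round(1),B.round(1),"centre~",(m-[52,0]).round(1),"ang",np.arctan2(-u[0],u[1]).round(3),np.linalg.norm(u).round(1))
E
python3 - <<'E'
from plant import arm
from h import *
d=arm.get_image("top")
front(d,(180+335/5,150+135/5),(180+314/5,150+320/5))
front(d,(180+285/5,150+132/5),(180+268/5,150+317/5))
E
```

```text
front [-89.4  44.4] [-89.3 -46.4] centre~ [-141.4   -1. ] ang 0.002 90.9
front [-113.6   43.3] [-111.2  -47.3] centre~ [-164.4   -2. ] ang 0.027 90.7
```

Emit:
{"op": "play_rows", "data": {"motion": [[0.0,2,0,2,0,-0.3,-0.5],[0.0,1,0,3,0,0,0],[0.0,1,0,3,0,0,0],[0.0,0.5,0,3,0,0,0],[0.0,0.5,0,3,0,0,0],[0.0,0.5,0,3,0,0,0],[0.0,0.5,0,3,0,0,0],[0.0,0.5,0,3,0,0,0],[0.0,0.5,0,3,0,0,0],[0.0,0.5,0,3,0,0,0],[0.0,0.5,0,3,0,0,0],[0.0,0.5,0,3,0,0,0],[0.0,0,0,0,0,0,0]]}}

```text
time_s: 10.7
tcp_pos: [578.4, 176.9, 6.7]
eef_rot: [0.477, 0.525, 0.476, -0.519]
contact_force: [1.0, 4.7, 2.9]
finger_gap: 0.501
```

Run:
```python
from plant import arm
from h import *
s=arm.get_state()
plan(s,-130,0,8,np.pi/2)
d=arm.get_image("top");cv2.imwrite("pics/t7.png",cv2.resize(d["color"][150:250,200:320],None,fx=6,fy=6,interpolation=2))
```

```text
bay now [-168.6    7. ] z 6.7 jaw now 1.569 tilt [ 0.007  0.004 -1.   ] q [0.11 0.8  1.63 0.   0.7  0.2 ] gap 0.5 F [1.  4.7 2.9] t 10.7
shift [-1.5 -7.  38.6] turn deg [-0.1 -0.3 -0.4] world p [567.9 139.1   8. ]
shift [-1.5 -7.  38.6] turn deg [179.9  -0.6   0.4] world p [567.9 139.1   8. ]
bay x in tool [-0.004  0.002  1.   ] bay y in tool [ 0.007  1.    -0.002]
```

View pics/t7.png

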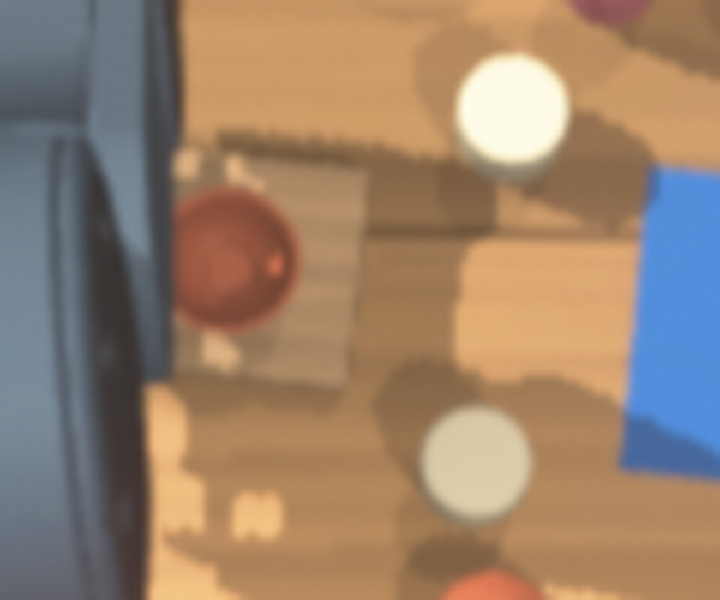

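Run:
```python
from plant import arm
from h import *
d=arm.get_image("top")
f=lambda x,y:(200+x/6,150+y/6)
front(d,f(369,170),f(343,387))
print("bowl",w2b(back(d,f(232,260),46)),"props",w2b(back(d,f(513,109),40)),w2b(back(d,f(477,463),40)))
```

```text
front [-54.3  44.9] [-55.1 -44. ] centre~ [-106.7    0.4] ang -0.009 88.9
bowl [-102.81881854   -2.91401907] props [ 0.5409723  70.76513432] [  0.57426123 -71.53581149]
```

Emit:
{"op": "play_rows", "data": {"motion": [[0.0,0,-0.2,3,0,0,0],[0.0,0,-0.2,3,0,0,0],[0.0,0.2,-0.2,3,0,0,0],[0.0,0.3,-0.2,3,0,0,0],[0.0,0.3,-0.2,3,0,0,0],[0.0,0.3,-0.2,3,0,0,0],[0.0,0.3,-0.2,3,0,0,0],[0.0,0.3,-0.2,3,0,0,0],[0.0,0.3,-0.2,3,0,0,0],[0.0,0.3,-0.2,3,0,0,0],[0.0,0,0,0,0,0,0]]}}

```text
time_s: 11.9
tcp_pos: [575.0, 147.3, 6.2]
eef_rot: [0.478, 0.527, 0.475, -0.517]
contact_force: [-0.4, 2.9, 1.7]
finger_gap: 0.502
```

Run:
```python
from plant import arm
from h import *
s=arm.get_state()
plan(s,-130,0,8,np.pi/2)
d=arm.get_image("top");cv2.imwrite("pics/t8.png",cv2.resize(d["color"][150:250,200:320],None,fx=6,fy=6,interpolation=2))
```

```text
bay now [-138.9    6.3] z 6.2 jaw now 1.569 tilt [ 0.012  0.007 -1.   ] q [0.06 0.79 1.66 0.01 0.67 0.14] gap 0.5 F [-0.4  2.9  1.7] t 11.9
shift [-1.9 -6.2  8.8] turn deg [-0.1 -0.4 -0.7] world p [567.9 139.1   8. ]
shift [-1.9 -6.2  8.8] turn deg [179.9  -1.1   0.7] world p [567.9 139.1   8. ]
bay x in tool [-0.008  0.002  1.   ] bay y in tool [ 0.012  1.    -0.002]
```

View pics/t8.png

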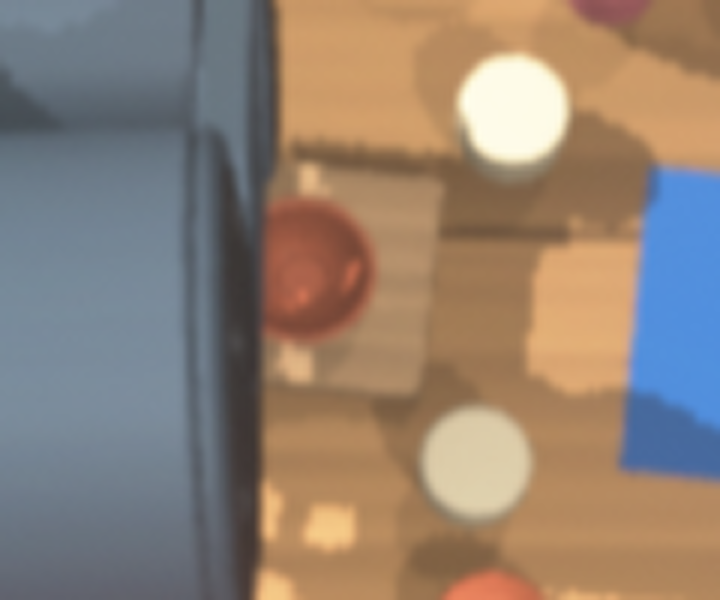

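Run:
```python
from plant import arm
from h import *
d=arm.get_image("top")
f=lambda x,y:(200+x/6,150+y/6)
front(d,f(443,180),f(419,395))
print("bowl",w2b(back(d,f(308,269),46)))
```

```text
front [-24.2  44. ] [-24.7 -44. ] centre~ [-76.5  -0. ] ang -0.006 88.0
bowl [-72.91433076  -3.32034542]
```

Emit:
{"op": "play_rows", "data": {"motion": [[0.0,0,-0.1,3,0,0,0],[0.0,0,-0.2,3,0,0,0],[0.0,0.2,-0.2,3,0,0,0],[0.0,0.2,-0.2,3,0,0,0],[0.0,0.2,-0.2,3,0,0,0],[0.0,0.2,-0.2,3,0,0,0],[0.0,0.2,-0.2,3,0,0,0],[0.0,0.2,-0.2,3,0,0,0],[0.0,0.2,-0.2,3,0,0,0],[0.0,0.2,-0.2,3,0,0,0],[0.0,0,0,0,0,0,0]]}}

```text
time_s: 13.1
tcp_pos: [570.8, 117.6, 6.0]
eef_rot: [0.477, 0.529, 0.475, -0.516]
contact_force: [1.6, 2.8, 1.8]
finger_gap: 0.501
```

Run:
```python
from plant import arm
from h import *
s=arm.get_state()
plan(s,-62,5,8,np.pi/2)
d=arm.get_image("top");cv2.imwrite("pics/t9.png",cv2.resize(d["color"][150:250,200:320],None,fx=6,fy=6,interpolation=2))
```

```text
bay now [-108.9    4.8] z 6.0 jaw now 1.568 tilt [ 0.015  0.01  -1.   ] q [0.01 0.78 1.69 0.02 0.65 0.09] gap 0.5 F [1.6 2.8 1.8] t 13.1
shift [-2.5  0.4 46.9] turn deg [-0.2 -0.6 -0.8] world p [566.8  70.9   8. ]
shift [-2.5  0.4 46.9] turn deg [179.8  -1.3   1. ] world p [566.8  70.9   8. ]
bay x in tool [-0.011  0.003  1.   ] bay y in tool [ 0.014  1.    -0.003]
```

View pics/t9.png

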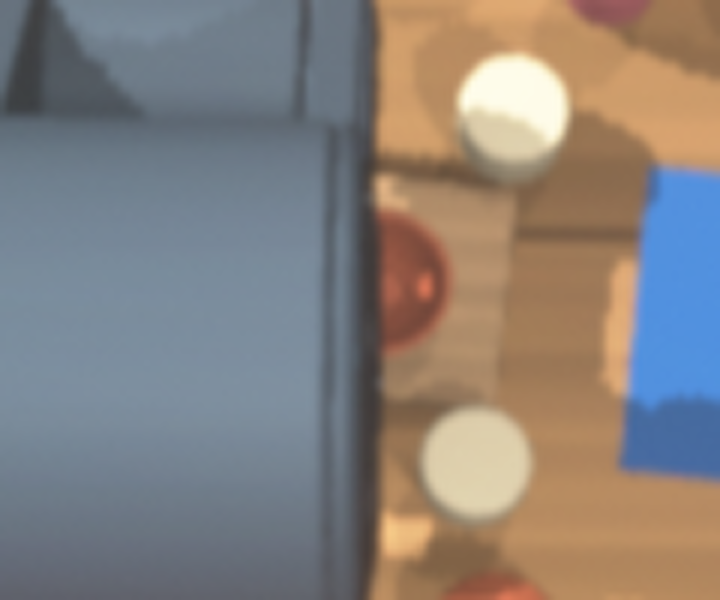

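Run:
```python
from plant import arm
from h import *
d=arm.get_image("top")
f=lambda x,y:(200+x/6,150+y/6)
front(d,f(518,190),f(495,404))
d=arm.get_image("side");cv2.imwrite("pics/s9.png",cv2.resize(d["color"][170:300,200:360],None,fx=5,fy=4.6,interpolation=2))
```

```text
front [ 6.2 43.1] [  5.7 -44.4] centre~ [-46.1  -0.7] ang -0.006 87.6
```

View pics/s9.png

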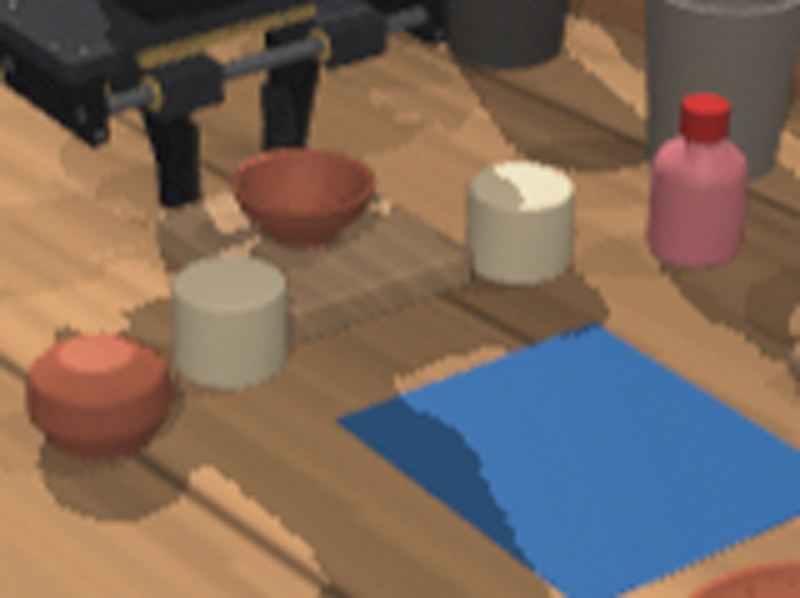

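Emit:
{"op": "play_rows", "data": {"motion": [[0.0,-0.5,0,3,0,0,0],[0.0,0,0,3,0,0,0],[0.0,0.1,0,3,0,0,0],[0.0,0.1,0,3,0,0,0],[0.0,0.1,0,3,0,0,0],[0.0,0.1,-0.1,3,0,0,0],[0.0,0.1,-0.1,3,0,0,0],[0.0,0.1,-0.1,3,0,0,0],[0.0,0.1,-0.1,3,0,0,0],[0.0,0.1,-0.1,3,0,0,0],[0.0,0,0,0,0,0,0]]}}

```text
time_s: 14.35
tcp_pos: [566.4, 86.7, 5.7]
eef_rot: [0.476, 0.529, 0.476, -0.516]
contact_force: [1.3, 3.4, 2.1]
finger_gap: 0.5
```

Run:
```python
from plant import arm
from h import *
s=arm.get_state()
plan(s,-62,5,8,np.pi/2)
d=arm.get_image("top");cv2.imwrite("pics/t10.png",cv2.resize(d["color"][150:250,250:370],None,fx=6,fy=6,interpolation=2))
```

```text
bay now [-77.7   3.2] z 5.7 jaw now 1.567 tilt [ 0.014  0.012 -1.   ] q [-0.05  0.78  1.72  0.02  0.63  0.03] gap 0.5 F [1.3 3.4 2.1] t 14.35
shift [-2.5  1.9 15.7] turn deg [-0.2 -0.7 -0.7] world p [566.8  70.9   8. ]
shift [-2.5  1.9 15.7] turn deg [179.8  -1.1   1.2] world p [566.8  70.9   8. ]
bay x in tool [-0.013  0.004  1.   ] bay y in tool [ 0.013  1.    -0.003]
```

View pics/t10.png

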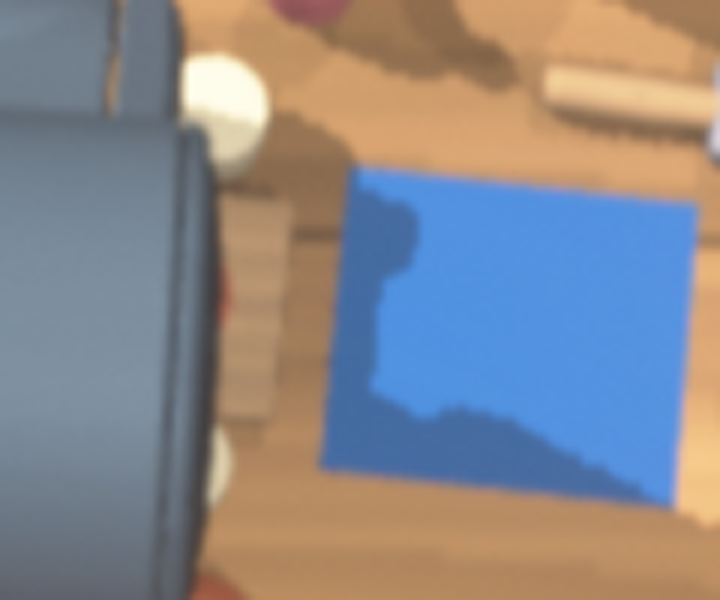

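Run:
```python
from plant import arm
from h import *
d=arm.get_image("top")
f=lambda x,y:(250+x/6,150+y/6)
front(d,f(294,199),f(271,419))
```

```text
front [37.  42.7] [ 36.3 -47.2] centre~ [-15.3  -2.3] ang -0.008 90.0
```

Emit:
{"op": "play_rows", "data": {"motion": [[0.0,-0.5,0.3,3,0,0,0],[0.0,0,0.3,3,0,0,0],[0.0,0.1,0.3,3,0,0,0],[0.0,0.1,0.3,3,0,0,0],[0.0,0.1,0.3,3,0,0,0],[0.0,0.1,0.2,3,0,0,0],[0.0,0.1,0.2,3,0,0,0],[0.0,0.1,0.2,3,0,0,0],[0.0,0.1,0.2,3,0,0,0],[0.0,0.1,0.2,3,0,0,0],[0.0,0,0,0,0,0,0]]}}

```text
time_s: 15.55
tcp_pos: [564.3, 56.1, 5.5]
eef_rot: [0.474, 0.529, 0.477, -0.517]
contact_force: [0.3, 3.5, 0.8]
finger_gap: 0.499
```

Run:
```python
from plant import arm
from h import *
s=arm.get_state()
plan(s,67,3,8,np.pi/2)
d=arm.get_image("top");cv2.imwrite("pics/t11.png",cv2.resize(d["color"][150:250,250:370],None,fx=6,fy=6,interpolation=2))
d=arm.get_image("side");cv2.imwrite("pics/s11.png",cv2.resize(d["color"][170:300,200:360],None,fx=5,fy=4.6,interpolation=2))
```

```text
bay now [-47.    3.8] z 5.5 jaw now 1.566 tilt [ 0.01   0.014 -1.   ] q [-0.11  0.78  1.73  0.03  0.63 -0.03] gap 0.5 F [0.3 3.5 0.8] t 15.55
shift [ -4.3  -0.2 114. ] turn deg [-0.3 -0.9 -0.5] world p [553.3 -57.4   8. ]
shift [ -4.3  -0.2 114. ] turn deg [179.7  -0.8   1.4] world p [553.3 -57.4   8. ]
bay x in tool [-0.015  0.005  1.   ] bay y in tool [ 0.009  1.    -0.005]
```

View pics/t11.png

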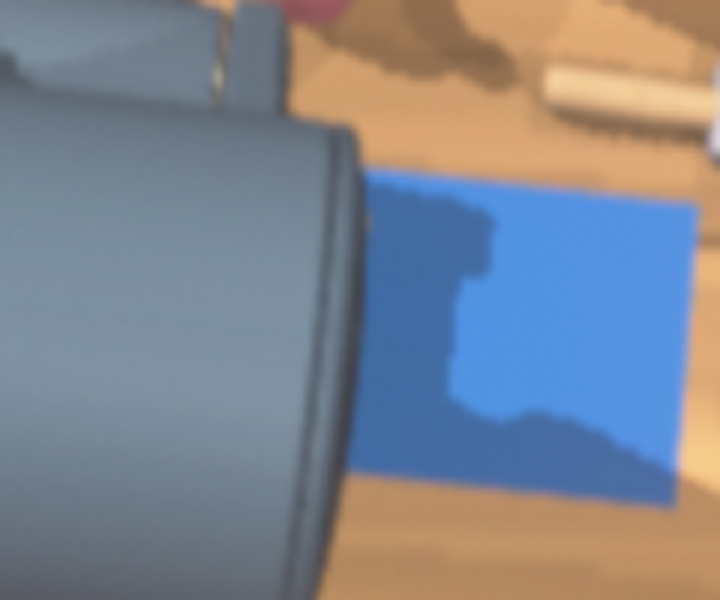

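View pics/s11.png

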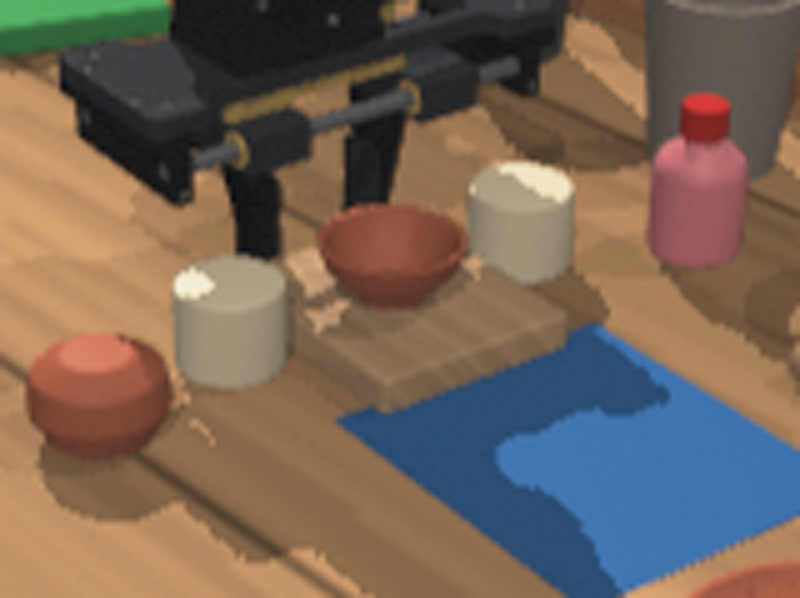

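Run:
```python
from plant import arm
from h import *
d=arm.get_image("side")
f=lambda x,y:(200+x/5,170+y/4.6)
A=back(d,f(567,316),18);B=back(d,f(387,385),18);print(w2b(A),w2b(B))
A=back(d,f(567,342),0);B=back(d,f(387,410),0);print(w2b(A),w2b(B))
print("bottle base", w2b(back(d,f(697,250),0)), "cap",w2b(back(d,f(705,102),75)))
```

```text
[71.44931372 43.3160263 ] [ 72.21703234 -43.68193419]
[66.03644559 48.98934368] [ 65.48466316 -38.46479395]
bottle base [ 39.10579309 143.35843218] cap [ 36.60353163 142.80218321]
```

Emit:
{"op": "play_rows", "data": {"motion": [[0.0,-1.5,0,3,0,0.4,0.2],[0.0,-1,0,3,0,0,0],[0.0,0,0,3,0,0,0],[0.0,0,0,3,0,0,0],[0.0,0,0.1,3,0,0,0],[0.0,0,0.1,3,0,0,0],[0.0,0,0.1,3,0,0,0],[0.0,0,0.1,3,0,0,0],[0.0,0,0.1,3,0,0,0],[0.0,0,0.1,3,0,0,0],[0.0,0,0.1,3,0,0,0],[0.0,0,0.1,3,0,0,0],[0.0,0,0.1,3,0,0,0],[0.0,0,0.1,3,0,0,0],[0.0,0,0.1,3,0,0,0],[0.0,0,0.1,3,0,0,0],[0.0,0,0,0,0,0,0]]}}

```text
time_s: 17.4
tcp_pos: [559.2, 4.7, 6.6]
eef_rot: [0.473, 0.531, 0.479, -0.515]
contact_force: [-0.2, 2.5, 2.1]
finger_gap: 0.498
```

Run:
```python
from plant import arm
from h import *
s=arm.get_state()
plan(s,67,3,8,np.pi/2)
d=arm.get_image("side");cv2.imwrite("pics/s12.png",cv2.resize(d["color"][190:320,220:380],None,fx=5,fy=4.6,interpolation=2))
```

```text
bay now [4.6 3.3] z 6.6 jaw now 1.566 tilt [ 0.011  0.022 -1.   ] q [-0.2   0.77  1.75  0.04  0.62 -0.14] gap 0.5 F [-0.2  2.5  2.1] t 17.4
shift [-2.8  0.  62.3] turn deg [-0.3 -1.3 -0.5] world p [553.3 -57.4   8. ]
shift [-2.8  0.  62.3] turn deg [179.7  -0.8   2.1] world p [553.3 -57.4   8. ]
bay x in tool [-0.023  0.005  1.   ] bay y in tool [ 0.009  1.    -0.005]
```

View pics/s12.png

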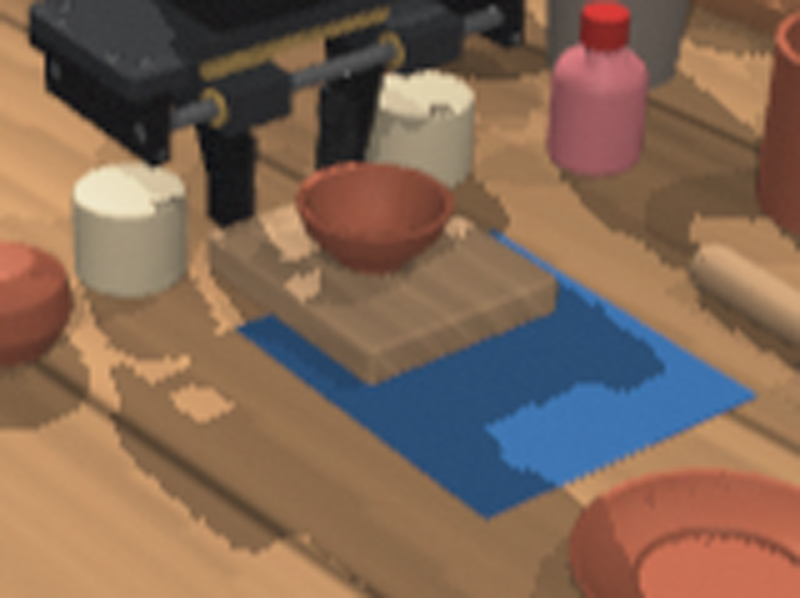

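Emit:
{"op": "play_rows", "data": {"motion": [[0.0,0,0,3,-0.3,-0.6,-0.3],[0.0,0,0,3,0,-0.5,-0.2],[0.0,0,0,3,0,0,0],[0.0,0,0,3,0,0,0],[0.0,0,0,3,0,0,0],[0.0,0,0,3,0,0,0],[0.0,0,0,3,0,0,0],[0.0,0,0,3,0,0,0],[0.0,0,0,3,0,0,0],[0.0,0,0,3,0,0,0],[0.0,0,0,3,0,0,0],[0.0,0,0,3,0,0,0],[0.0,0,0,3,0,0,0],[0.0,0,0,3,0,0,0],[0.0,0,0,3,0,0,0],[0.0,0,0,3,0,0,0],[0.0,0,0,3,0,0,0],[0.0,0,0,3,0,0,0],[0.0,0,0,2,0,0,0],[0.0,0,0,0,0,0,0]]}}

```text
time_s: 19.45
tcp_pos: [553.1, -55.9, 6.1]
eef_rot: [0.476, 0.522, 0.478, -0.521]
contact_force: [1.1, 4.4, 3.0]
finger_gap: 0.503
```

Run:
```python
from plant import arm
from h import *
s=arm.get_state()
plan(s,67,3,8,np.pi/2)
d=arm.get_image("side");cv2.imwrite("pics/s13.png",cv2.resize(d["color"][190:320,240:400],None,fx=5,fy=4.6,interpolation=2))
```

```text
bay now [65.5  2.7] z 6.1 jaw now 1.572 tilt [-0.001  0.003 -1.   ] q [-0.3   0.77  1.75  0.    0.62 -0.22] gap 0.5 F [1.1 4.4 3. ] t 19.45
shift [-1.9  0.3  1.5] turn deg [ 0.1 -0.1  0.1] world p [553.3 -57.4   8. ]
shift [-1.9  0.3  1.5] turn deg [-1.799e+02 -1.000e-01 -2.000e-01] world p [553.3 -57.4   8. ]
bay x in tool [-0.002 -0.001  1.   ] bay y in tool [-0.001  1.     0.001]
```

View pics/s13.png

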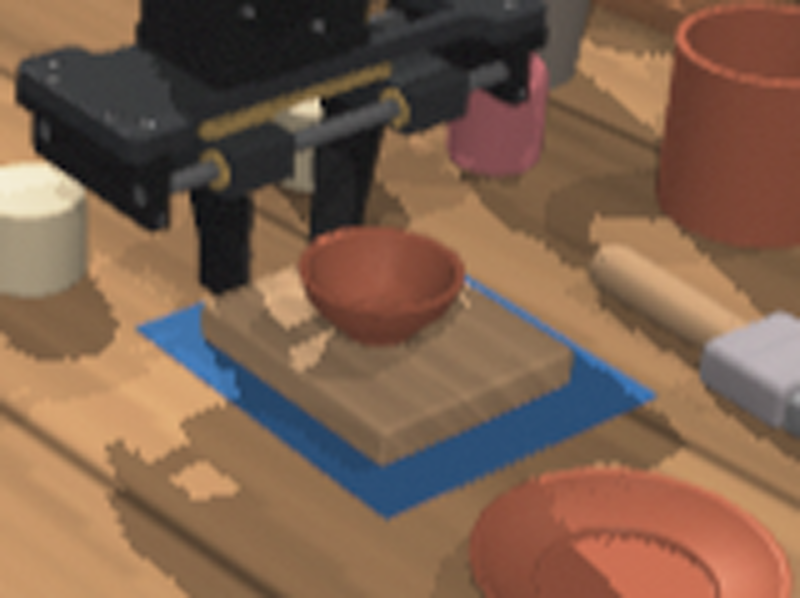

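Emit:
{"op": "play_rows", "data": {"motion": [[0.0,0,0,-4,0,0,0],[0.0,0,0,-8,0,0,0],[0.0,0,0,-10,0,0,0],[0.0,-20,0,0,0,0,0],[0.0,-40,0,0,0,0,0],[0.0,-45,0,0,0,0,0],[0.0,-45,0,-20,0,0,0],[0.0,0,0,-45,0,0,0],[0.0,0,0,-45,0,0,0],[0.0,0,0,-45,0,0,0],[0.0,0,0,-45,0,0,0],[0.0,0,0,0,0,0,0],[0.0,0,0,0,0,0,0]]}}

```text
time_s: 20.8
tcp_pos: [573.6, 178.1, 160.9]
eef_rot: [-0.48, -0.52, -0.478, 0.52]
contact_force: [-0.3, 0.1, 1.1]
finger_gap: 0.5
```

Run:
```python
from plant import arm
from h import *
s=arm.get_state()
plan(s,67,3,8,np.pi/2)
d=arm.get_image("top");cv2.imwrite("pics/t14.png",cv2.resize(d["color"][150:250,280:400],None,fx=6,fy=6,interpolation=2))
cv2.imwrite("pics/t14f.png",d["color"])
```

```text
bay now [-169.3    2.1] z 160.9 jaw now 1.578 tilt [ 0.001 -0.002 -1.   ] q [ 0.12  0.57  1.56 -0.    1.02  0.2 ] gap 0.5 F [-0.3  0.1  1.1] t 20.8
shift [153.3  -1.1 236.1] turn deg [ 0.4  0.1 -0.1] world p [553.3 -57.4   8. ]
shift [153.3  -1.1 236.1] turn deg [-1.796e+02  1.000e-01  1.000e-01] world p [553.3 -57.4   8. ]
bay x in tool [ 0.002 -0.008  1.   ] bay y in tool [0.001 1.    0.008]
```

View pics/t14.png

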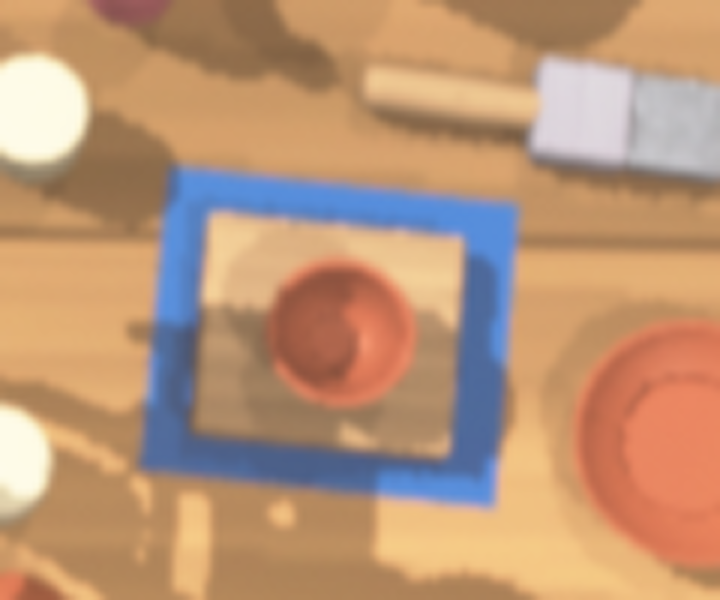

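View pics/t14f.png

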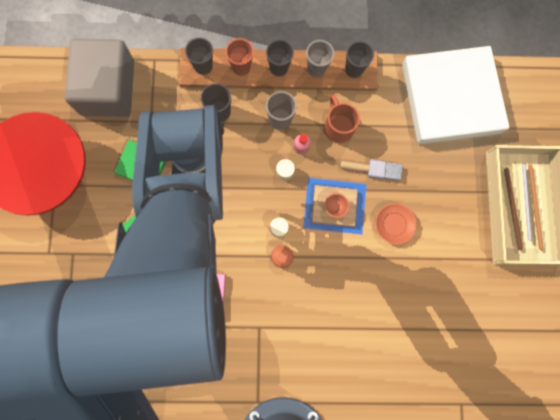

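Top view: the whole board sits inside the blue, with a margin on every side. The bowl is near its centre, at about (337,206), and everything else is where it was. Handing in.

Run:
```python
from plant import arm
from h import *
d=arm.get_image("top")
f=lambda x,y:(280+x/6,150+y/6)
board(d,[f(208,210),f(465,235),f(449,458),f(192,434)]);print("bowl",w2b(back(d,f(341,334),46)))
print(arm.close_job())
```

```text
[[75.1, 42.2], [179.1, 43.1], [179.4, -47.8], [76.8, -49.0]] centre [127.6  -2.9] ang 0.01 ang2 0.011 [np.float64(104.0), np.float64(90.9), np.float64(102.6), np.float64(91.3)]
bowl [129.06972059  -7.74268395]
the job is handed in; nothing more can be done
None
```

The board now lies on the blue mark with the bowl still standing on it, and I handed the job in at about 21 s. No verdict was reported.

**What I did:** I squared the board up by pushing its near side with the two half-open fingers. Then I pushed it straight through the gap from behind, in short checked stages, and backed the arm off well clear.

**Last checks (top camera, bay frame):**

| Item | Measured |
|---|---|
| Board centre | (127.6, -2.9) mm, against the mark centre at (130, 0) |
| Board angle | about 0.01 rad from the gap's line |
| Corners | all inside the mark, by at least about 14 mm |
| Bowl | about 5 mm from the board's middle |

- **Passing the props:** the board was about 2 mm off the middle line when I measured it at x = -15 mm. That is inside the 8 mm limit.
- **Bowl:** I saw no sign that the fingers or gripper touched it; this comes from the pictures and the low pushing forces (about 5 N at most).
- **Bystanders:** the top picture shows everything else where it stood at the start, apart from the dark tumbler, which the arm partly hid. I checked this by eye and did not measure it.
- **Disagreements:** position readings differed by 1 to 2 mm between pictures, within the stated calibration. One side-camera check of the board's front edge differed by about 6 mm depending on whether I used its top or bottom corners, so I relied on the top camera for the final position.

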